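Traverse check of a sprung sensor bar

ROBOT

A 7-joint arm with a two-finger parallel gripper is mounted at the origin on the work surface. World frame = base frame: x ahead of the robot, y to its left, z up, the work surface at z = 0. Lengths are in m, angles in rad, forces in N, time in s.
With the tool pointing down it reaches from about 0.425 to 0.875 m from the base axis. Payload 8.4 kg.
Tool frame: the origin (TCP) lies at the very end of the fingers, on their centre line; the grasp point (between the pads) lies 19 mm behind it (tcp_to_grasp is the distance from the TCP to the grasp point, in m); z points along the fingers, y is the direction in which the jaws open and shut (so a half turn about z gives the same grasp; the last joint's range is limited). The gripper opens to 87 mm and grips with 3 to 60 N. Pads are 19 mm wide; open, the fingers measure 117 mm over their backs; the gripper's body (75 mm by 190 mm) begins 51 mm behind the grasp point.
Start: joints at [-1.316, 0.333, 0.04, 1.465, -0.013, 1.343, -0.059], TCP at [0.225, 0.61, 0.223] pointing down, gripper open.
Joint ranges: [-2.58, 2.58], [-0.38, 2.09], [-1.3, 1.39], [0.25, 2.4], [-1.5, 4.64], [0.08, 2.09], [-2.65, 2.65]. Speed limits (rad/s): [2.22, 2.22, 2.79, 2.79, 3.14, 3.14, 3.14].

INTERFACE

Orientations are given as [roll, pitch, yaw] about the fixed x, y, z axes, in that order (R = Rz(yaw) Ry(pitch) Rx(roll)).
In Python, from rig import * gives the robot as it stands. The module is installed in compiled form; this text tells all that it offers.
- The arm moves only by the shell command python3 -m handwheel 'ROWS' [FORCE]. ROWS is JSON, a list of rows, each a list of 7 numbers: the opening, from -1 (shut) to 1 (fully open), so that 0 is half open, then the shift along the tool's x, y, z in mm, then the turn, a rotation vector about the tool's x, y, z in degrees. A call has exactly 8 rows; each row shifts and turns the commanded pose from where the row before left it, along the tool's axes as they then stand; what a row does not reach is not made up. A row lasts 1/10 s, in which the tool goes at most 50 mm and 8.59 degrees, less where a joint would pass 70% of its speed; a pose out of reach is approached as far as the arm can. A call with a gripper value outside its range is refused whole. The fingers move at their own pace and stop on an object; FORCE is the grip in N (left out, the last holds). Time passes only in rows, so rows that do not move let the fingers close, or fill a call up. It gives the time, the measured TCP pose, the force and the opening at its end, in the units of the state.
- sense(): the state, without advancing time (a new reading comes with each control period).
- grab_frame(name): name is "scene" or "side" or "wrist"; returns a dict with "image" (400x640x3 uint8, red, green, blue), "K" (3x3 intrinsics, pixels), "extrinsics" (4x4, takes a point from world to camera coordinates). Camera axes: x right, y up, looking along -z (the intrinsics and any distortion apply to the point x, -y, -z); pixel columns grow to the right and rows downward; lengths in m; the calibration is good to about 2 mm. The wrist camera is an equidistant fisheye: a pixel r from the principal point sees the ray r / f radians off the axis. A picture is of the moment at which its call begins. There is no depth.
- sign_off(): hands the job in, once; it reports no verdict.
The state is a dict: "t": time; "joints": joint angles; "dq": joint speeds; "joint_torque": joint torques, N m; "ee_pos": TCP position; "tool_rot": TCP orientation; "force": force on the tool from outside, world axes, zero at the start; "ft_torque": the same for the moment, N m; "gripper_width": finger opening in m.
Only numpy, scipy, OpenCV 4.12 (cv2) and the standard library are available. Lean on these libraries where they do the work, as an engineer would, in place of code of your own. Each camera call takes 0.05 s, during which the arm holds its last target.

TASK

Run the traverse check on the long bar with the round pad: with the fingers shut, come straight down on the round pad, press it down a little, and slide the fingertips along the middle of the bar across all the scribed lines to the last one at the square end, pressing lightly all the way, without lifting off and without pushing the bar down onto its stop. Finish holding there, fingertips still lightly pressing the bar on the last line. Only touch the bar: do not grip, shift or lift its stand, and leave the other stand and everything else on the bench alone.

Things in the scene. Friction and masses are not known exactly. Their poses are not given: they have to be found in the camera images.
- stand: the traverse stand: a loose 2.2 kg steel base plate 236 x 76 x 14 mm lying on the table; origin at the centre of its underside, x along its length towards the square end of the long bar that floats above it, z up. It may lie at any yaw and on either side of the bench
- bar (a joint): how far the long bar is pushed down, m: 0 free, 0.014 on its stop. It stays level wherever it is pressed. The spring gives about 2.5 mm per newton after a first 1.2 N: about 2 N at 2 mm, 3.2 N at 5 mm, 6.4 N at 13 mm. It springs back when let go
- pad (a point): centre of the round pad (42 mm across) that ends the long bar, on its top face, 50 mm above the table when free; moves down with the bar. The bar is straight, level aluminium, 26 mm wide, 10 mm thick; its square end lies 185 mm from this point along the stand's x. Five thin black lines cross its top, 34 mm apart, the first 35 mm from this point, the last 14 mm from the square end
- line1 (a point): middle of scribed line 1, counted from the round pad, on the bar's top face, centred across its width
- line2 (a point): middle of scribed line 2, counted from the round pad, on the bar's top face, centred across its width
- line3 (a point): middle of scribed line 3, counted from the round pad, on the bar's top face, centred across its width
- line4 (a point): middle of scribed line 4, counted from the round pad, on the bar's top face, centred across its width
- line5 (a point): middle of scribed line 5, counted from the round pad, on the bar's top face, centred across its width (the last line, next to the square end)
- plate_stand: the other stand, to be left alone: loose steel base 150 x 110 x 14 mm with a floating rectangular aluminium plate 100 x 90 x 10 mm, top at 50 mm; origin at the centre of its underside
- plate (a joint): how far the other stand's plate is pushed down, m (0 free); same spring, to be left alone
- s_cell_c (a point): bystander: S-shaped aluminium block cell 36 x 18 x 44 mm standing beside the long bar (its near side 40 mm or more from the bar's centre line); point at its centre, half-way up
- button_cell_c (a point): bystander: round steel button cell 38 mm across, 18 mm high, on the other side of the long bar (its edge 37 mm or more from the bar's centre line); point at its centre, half-way up
- weight_c (a point): bystander: steel weight with a knob, 32 mm across, 49 mm high, beside the plate stand; point at its centre, half-way up
- beam_cell_c (a point): bystander: short aluminium beam cell 60 x 16 x 16 mm on the table beside the plate stand; point at its centre, half-way up
- driver_grip (a point): bystander: screwdriver 160 mm long lying on the table between the stands; point on its handle
- jar_c (a point): bystander: closed jar 54 mm across, 65 mm high, at the back; point at its centre, half-way up
Not all that is in view belongs to the job. Leave any purple look-alike of the stand alone.

How it is judged:
On the way, in this order (a step that is already met when the one before it is completed fails the run):
1. the fingertips press the round pad down (horizontal distance between the grasp point and pad below 0.018 m and value of joint bar above 0.001 m and contact force between the fingers and bar above 0.3 N), for 0.2 s.
2. the fingertips, still pressing, cross scribed line 1 (horizontal distance between the grasp point and line1 below 0.014 m and value of joint bar above 0.001 m and contact force between the fingers and bar above 0.3 N), for 0.04 s.
3. the fingertips, still pressing, cross scribed line 2 (horizontal distance between the grasp point and line2 below 0.014 m and value of joint bar above 0.001 m and contact force between the fingers and bar above 0.3 N), for 0.04 s.
4. the fingertips, still pressing, cross scribed line 3 (horizontal distance between the grasp point and line3 below 0.014 m and value of joint bar above 0.001 m and contact force between the fingers and bar above 0.3 N), for 0.04 s.
5. the fingertips, still pressing, cross scribed line 4 (horizontal distance between the grasp point and line4 below 0.014 m and value of joint bar above 0.001 m and contact force between the fingers and bar above 0.3 N), for 0.04 s.
6. the fingertips, still pressing, cross scribed line 5 (horizontal distance between the grasp point and line5 below 0.014 m and value of joint bar above 0.001 m and contact force between the fingers and bar above 0.3 N), for 0.04 s.
At the end, for the whole second after the job is handed in: the shut fingertips rest within 14 mm of the middle of the last line with the bar pressed down between 1 and 13 mm; the stands have moved less than 10 mm and the other things less than 15 mm (all of step 6 and value of joint bar below 0.013 m and distance of each of stand, plate_stand from where it was at the start of the episode below 0.01 m and value of joint plate below 0.002 m and distance of each of s_cell_c, button_cell_c, weight_c, beam_cell_c, driver_grip, jar_c from where it was at the start of the episode below 0.015 m); the arm keeps its last pose, push and grip.
It fails at once if the bar is pushed down onto its stop (more than 13 mm), or pressed harder than 15 N (value of joint bar above 0.013 m or contact force between the fingers and bar above 15 N).
It fails at once if the fingertips are off the bar, low over its lined part (less than about 14 mm above it), with the bar not pressed: lifted off on the way or came down there (x of the grasp point in the frame of stand between -0.06 and 0.09 m and y of the grasp point in the frame of stand between -0.022 and 0.022 m and z of the grasp point in the frame of stand below 0.083 m and value of joint bar below 0.0004 m).
It fails at once if the bar's stand is shifted or lifted by more than 10 mm (distance of stand from where it was at the start of the episode above 0.01 m).
It fails at once if the other stand is shifted or lifted by more than 10 mm, or its plate pressed (distance of plate_stand from where it was at the start of the episode above 0.01 m or value of joint plate above 0.002 m).
It fails at once if a loose sensor, weight, screwdriver or jar is moved or lifted by more than 15 mm (distance of any of s_cell_c, button_cell_c, weight_c, beam_cell_c, driver_grip, jar_c from where it was at the start of the episode above 0.015 m).
It also fails if it takes over 35 s, if anything falls off the work surface, if the arm or the gripper's body presses on something with over 40 N, if the wrist force passes 120 N, or if a joint passes its speed limit or range.

## Working session

There is one attempt and no reset: what is moved stays moved. The work goes in short steps, Python scripts to look and compute and a shell command to move; the robot and the scene stay as the last step left them, time stands still between calls to the robot, and variables do not carry over. Pictures are saved under pics/ and viewed, and the job is handed in when it is done.

```bash
mkdir -p pics; python3 - <<'E'
from rig import *
import cv2,json
s=sense();print(s)
for n in("scene","side","wrist"):
    f=grab_frame(n);cv2.imwrite(f"pics/{n}0.png",f["image"][:,:,::-1])
    print(n,f["K"],f["extrinsics"],[k for k in f])
E
```

```text
{'t': 0.0, 'joints': array([-1.31619306,  0.33388418,  0.03987288,  1.46624884, -0.0134257 ,
        1.34330685, -0.05846631]), 'dq': array([ 0.00259481,  0.00029941,  0.00022369, -0.00033681,  0.0011309 ,
       -0.00016829,  0.00184023]), 'joint_torque': array([ 5.11203216e-04, -6.56325889e+01,  1.33581296e+00, -4.03828633e+01,
       -5.96464612e-02,  4.42000979e-02,  1.30365279e-04]), 'ee_pos': array([0.22506204, 0.60930004, 0.22168751]), 'tool_rot': array([-3.14001350e+00,  8.12991174e-05,  2.78780125e+00]), 'force': array([-0.01919631, -0.60183381,  0.04903401]), 'ft_torque': array([-0.03840254, -0.03539785, -0.02282278]), 'gripper_width': 0.08695598367867073}
scene [[459.3002712    0.         329.3426026 ]
 [  0.         459.3002712  204.94808465]
 [  0.           0.           1.        ]] [[-0.08657601  0.99608736 -0.01773612  0.03815939]
 [-0.72218347 -0.05048591  0.68985665  0.3223629 ]
 [ 0.68626207  0.07253377  0.7237287  -1.43229546]
 [ 0.          0.          0.          1.        ]] ['image', 'K', 'extrinsics']
side [[379.06950621   0.         316.81143897]
 [  0.         379.06950621 207.16899295]
 [  0.           0.           1.        ]] [[ 0.87555686 -0.4829402   0.01299805 -0.43575873]
 [ 0.34712629  0.647587    0.67833208 -0.22090481]
 [-0.3360112  -0.58940634  0.73464048 -0.75751348]
 [ 0.          0.          0.          1.        ]] ['image', 'K', 'extrinsics']
wrist [[309.70691629   0.         318.52473   ]
 [  0.         309.70691629 199.00481954]
 [  0.           0.           1.        ]] [[ 0.3473881   0.93771994 -0.00167817 -0.6492413 ]
 [-0.89293282  0.33024871 -0.30595225  0.03803878]
 [-0.28634331  0.10778267  0.95204538 -0.3939134 ]
 [ 0.          0.          0.          1.        ]] ['image', 'K', 'extrinsics']
```

View pics/scene0.png

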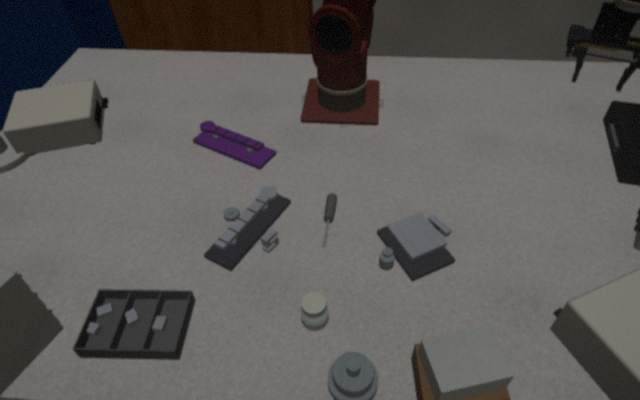

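View pics/side0.png

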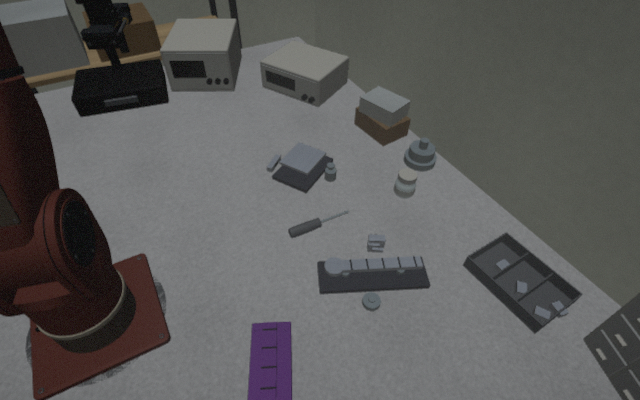

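View pics/wrist0.png

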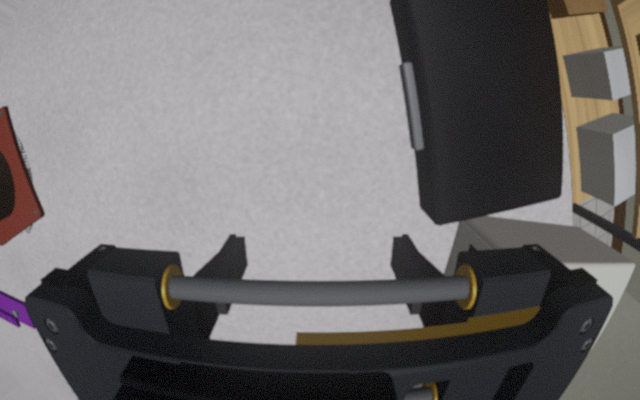

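The scene view has the long stand around (250,228), with its round pad at the upper right (268,193). The purple look-alike is at (235,145) and the plate stand at (415,245). In the side view the pad is at (335,266) and the lines run right to about (420,263). Next I'll enlarge both.

```bash
python3 - <<'E'
import cv2
a=cv2.imread("pics/scene0.png")[170:280,190:310];cv2.imwrite("pics/sc.png",cv2.resize(a,None,fx=6,fy=5.4,interpolation=cv2.INTER_CUBIC) if 0 else cv2.resize(a,(600,550),interpolation=cv2.INTER_CUBIC))
a=cv2.imread("pics/side0.png")[225:325,305:445];cv2.imwrite("pics/sd.png",cv2.resize(a,(700,500),interpolation=cv2.INTER_CUBIC))
E
```

```text
(no output)
```

View pics/sc.png

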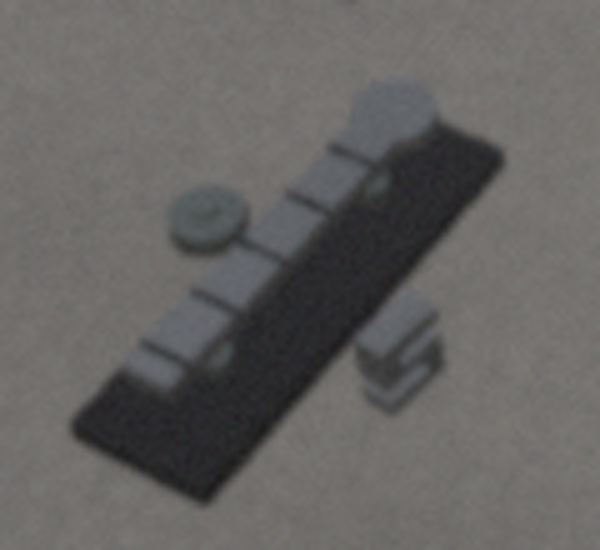

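View pics/sd.png

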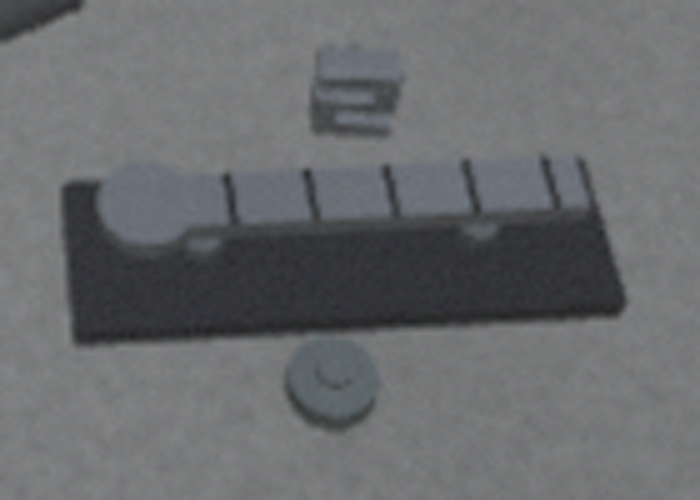

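```bash
cat > h.py <<'E'
import numpy as np
from scipy.optimize import least_squares
def proj(f,p):
    E=np.array(f["extrinsics"]);K=np.array(f["K"]);c=E[:3,:3]@p+E[:3,3]
    q=K@np.array([c[0],-c[1],-c[2]]);return q[:2]/q[2]
def ground(f,uv,z):
    E=np.array(f["extrinsics"]);K=np.array(f["K"]);d=np.linalg.inv(K)@[uv[0],uv[1],1];d=np.array([d[0],-d[1],-d[2]])
    R=E[:3,:3];o=-R.T@E[:3,3];w=R.T@d;return o+w*(z-o[2])/w[2]
S=[0,.035,.069,.103,.137,.171]
def c2(l,o): return [((u+.5)/5-.5+o[0],(v+.5)/5-.5+o[1]) for u,v in l]
E
python3 - <<'E'
from rig import *
from h import *
sc=grab_frame("scene");sd=grab_frame("side")
A=c2([(395,113),(356,158),(308,202),(262,252),(212,302),(162,353)],(190,170))
B=c2([(142,202),(232,198),(311,194),(392,190),(472,186),(550,182)],(305,225))
def mdl(p):return [np.array([p[0]+s*np.cos(p[2]),p[1]+s*np.sin(p[2]),.05]) for s in S]
def res(p,w): 
    r=[]
    for f,L,k in((sc,A,1),(sd,B,2)):
        if w&k: r+=[proj(f,m)-np.array(uv) for m,uv in zip(mdl(p),L)]
    return np.ravel(r)
for w in(1,2,3):
    q=least_squares(res,[.5,-.2,0],args=(w,));print(w,q.x,np.degrees(q.x[2]),np.abs(q.fun).max().round(2))
    m=mdl(q.x);print(m[0],m[-1])
for uv in A:print(ground(sc,uv,.05).round(4))
for uv in B:print(ground(sd,uv,.05).round(4))
print(ground(sc,c2([(210,212)],(190,170))[0],.018),ground(sc,c2([(405,320)],(190,170))[0],.044))
print(sense()["t"])
E
```

```text
1 [ 0.46128273 -0.14071023 -0.45718304] -26.19465851351364 0.58
[ 0.46128273 -0.14071023  0.05      ] [ 0.61472095 -0.21619342  0.05      ]
2 [ 0.45872051 -0.14331384 -0.43756632] -25.070703201824312 0.95
[ 0.45872051 -0.14331384  0.05      ] [ 0.61360984 -0.21577275  0.05      ]
3 [ 0.45972057 -0.14213537 -0.44631744] -25.572105384262223 1.08
[ 0.45972057 -0.14213537  0.05      ] [ 0.61396988 -0.21594695  0.05      ]
[ 0.4622 -0.1419  0.05  ]
[ 0.4929 -0.1548  0.05  ]
[ 0.5221 -0.1714  0.05  ]
[ 0.5538 -0.1858  0.05  ]
[ 0.5845 -0.2014  0.05  ]
[ 0.6145 -0.2163  0.05  ]
[ 0.457  -0.1424  0.05  ]
[ 0.4911 -0.1586  0.05  ]
[ 0.5213 -0.1726  0.05  ]
[ 0.5525 -0.1872  0.05  ]
[ 0.5834 -0.2016  0.05  ]
[ 0.6137 -0.2156  0.05  ]
[ 0.50265047 -0.22734457  0.018     ] [ 0.58363256 -0.11627042  0.044     ]
0.25
```

The two cameras agree to 2–3 mm: pad at about (0.460,-0.142), line 5 at about (0.614,-0.216), bar heading about -25.6°. I'll turn the tool so its -x runs along the bar, shut the fingers, and move over at height, going around the inner reach limit.

```bash
python3 -m handwheel '[[-1,0,0,0,0,0,5.3],[-1,-33,-17,0,0,0,0],[-1,-33,-17,0,0,0,0],[-1,-33,-17,0,0,0,0],[-1,-33,-17,0,0,0,0],[-1,-33,-17,0,0,0,0],[-1,-33,-17,0,0,0,0],[-1,-33,-17,0,0,0,0]]' 20
python3 -m handwheel '[[-1,-33,-17,0,0,0,0],[-1,-33,-17,0,0,0,0],[-1,-33,-17,0,0,0,0],[-1,-33,-17,0,0,0,0],[-1,-33,-17,0,0,0,0],[-1,-13,-36,0,0,0,0],[-1,-13,-36,0,0,0,0],[-1,-13,-36,0,0,0,0]]'
python3 -m handwheel '[[-1,-13,-36,0,0,0,0],[-1,-13,-36,0,0,0,0],[-1,-13,-36,0,0,0,0],[-1,-13,-36,0,0,0,0],[-1,-13,-36,0,0,0,0],[-1,-13,-36,0,0,0,0],[-1,0,0,0,0,0,0],[-1,0,0,0,0,0,0]]'
```

```text
t: 1.05
ee_pos: [0.3829, 0.4013, 0.2226]
tool_rot: [3.141, -0.0, 2.695]
force: [0.1, -0.4, -0.5]
gripper_width: 0.0313
t: 1.85
ee_pos: [0.4827, 0.1389, 0.2224]
tool_rot: [-3.141, -0.0, 2.695]
force: [-0.2, -0.4, 0.8]
gripper_width: 0.0005
t: 2.65
ee_pos: [0.4599, -0.0884, 0.2227]
tool_rot: [3.141, 0.0, 2.693]
force: [0.7, 0.8, -0.3]
gripper_width: 0.0003
```

```bash
python3 -m handwheel '[[-1,-12,-24,0,0,0,0],[-1,-11,-24,0,0,0,0],[-1,0,0,25,0,0,0],[-1,0,0,25,0,0,0],[-1,0,0,25,0,0,0],[-1,0,0,15,0,0,0],[-1,0,0,0,0,0,0],[-1,0,0,0,0,0,0]]'
python3 - <<'E'
from rig import *
import cv2
from h import *
print(sense()["ee_pos"],sense()["tool_rot"],sense()["force"])
for n in("scene","side","wrist"):
    f=grab_frame(n);cv2.imwrite(f"pics/{n}1.png",f["image"][:,:,::-1])
im=[cv2.imread(f"pics/{n}1.png") for n in("scene","side")]
a=cv2.resize(im[0][150:280,190:310],(480,520),interpolation=cv2.INTER_CUBIC);b=cv2.resize(im[1][195:325,305:445],(560,520),interpolation=cv2.INTER_CUBIC)
cv2.imwrite("pics/c1.png",np.hstack([cv2.resize(a,(369,400)),cv2.resize(b,(431,400))]))
E
```

```text
t: 3.45
ee_pos: [0.4604, -0.1404, 0.1329]
tool_rot: [-3.141, -0.0, 2.697]
force: [0.5, -0.2, 1.5]
gripper_width: 0.0006
[ 0.46038992 -0.14035962  0.1328545 ] [-3.14125315e+00 -2.66456653e-04  2.69664232e+00] [ 0.46881442 -0.15575146  1.47181513]
```

View pics/c1.png

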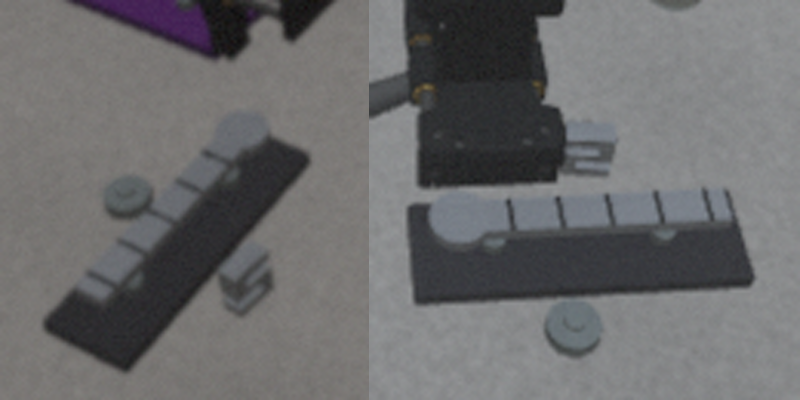

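View pics/wrist1.png

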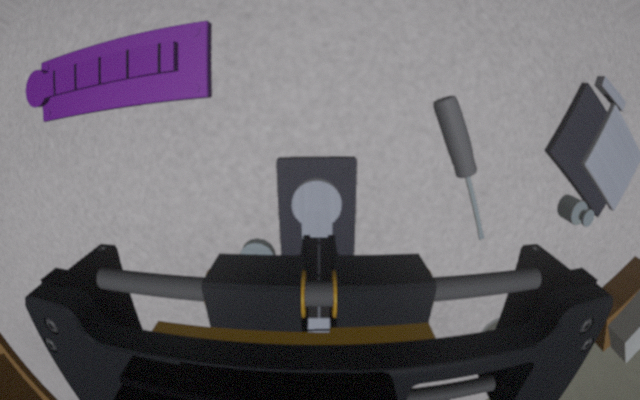

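In the wrist view the pad centre is at about (317,203) and the bar runs vertically, with the shut fingertips in line with it at about (319,238). I'll get the pad position from this fisheye view as a third measurement.

```bash
python3 - <<'E'
from rig import *
import cv2
from h import *
f=grab_frame("wrist");E=f["extrinsics"];K=f["K"]
def fg(uv,z):
    d=np.array([uv[0]-K[0,2],uv[1]-K[1,2]]);r=np.hypot(*d);th=r/K[0,0];d=d/r*np.sin(th)
    c=np.array([d[0],-d[1],-np.cos(th)]);o=-E[:3,:3].T@E[:3,3];w=E[:3,:3].T@c;return o+w*(z-o[2])/w[2]
for uv in((316.5,203.5),(315,203),(318,204)):print(fg(uv,.05))
for uv in((302,236),(332,236)):print(fg(uv,.05)) # bar edges near
for z,uv in((.014,(277,157)),(.014,(355,157))):print(fg(uv,z))
print(sense()["ee_pos"])
im=f["image"][:,:,::-1][140:260,250:390];cv2.imwrite("pics/w2.png",cv2.resize(im,(700,600),interpolation=cv2.INTER_CUBIC))
E
```

```text
[ 0.46010918 -0.14228045  0.05      ]
[ 0.45916228 -0.14322732  0.05      ]
[ 0.46105711 -0.14133264  0.05      ]
[ 0.48176472 -0.1668432   0.05      ]
[ 0.49313544 -0.14309315  0.05      ]
[ 0.41394429 -0.16114417  0.014     ]
[ 0.44537117 -0.09567165  0.014     ]
[ 0.4607737  -0.14102941  0.13348876]
```

View pics/w2.png

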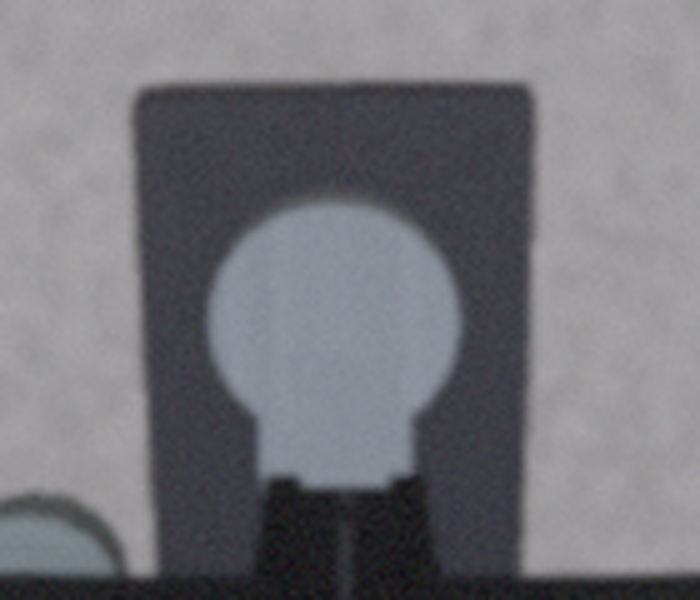

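All three cameras put the pad at (0.460,-0.142). Now I'll descend in small steps.

```bash
python3 -m handwheel '[[-1,0,-1.5,12,0,0,0],[-1,0,0,14,0,0,0],[-1,0,0,14,0,0,0],[-1,0,0,12,0,0,0],[-1,0,0,10,0,0,0],[-1,0,0,7,0,0,0],[-1,0,0,4,0,0,0],[-1,0,0,0,0,0,0]]'
python3 - <<'E'
from rig import *
s=sense();print(s["ee_pos"],s["force"],s["t"])
E
```

```text
t: 4.45
ee_pos: [0.4592, -0.1427, 0.0592]
tool_rot: [-3.141, -0.001, 2.695]
force: [1.0, -0.4, -0.3]
gripper_width: 0.0006
[ 0.45919873 -0.1426735   0.05919361] [ 1.00567491 -0.36582649 -0.31130457] 4.45
```

```bash
python3 -m handwheel '[[-1,0,0,2,0,0,0],[-1,0,0,2,0,0,0],[-1,0,0,2,0,0,0],[-1,0,0,2,0,0,0],[-1,0,0,2,0,0,0],[-1,0,0,1,0,0,0],[-1,0,0,1,0,0,0],[-1,0,0,0,0,0,0]]'
python3 - <<'E'
from rig import *
import cv2,numpy as np
for i in range(3):
    s=sense();print(s["ee_pos"],s["force"],s["t"]);f=grab_frame("side")
im=f["image"][:,:,::-1][195:325,305:445];cv2.imwrite("pics/s3.png",cv2.resize(im,(646,600),interpolation=cv2.INTER_CUBIC))
E
```

```text
t: 5.25
ee_pos: [0.4595, -0.1426, 0.0476]
tool_rot: [3.142, 0.0, 2.695]
force: [-0.6, 0.9, 2.2]
gripper_width: 0.0006
[ 0.45949204 -0.1425533   0.04757109] [-0.64897452  0.93403475  2.22962508] 5.25
[ 0.45949383 -0.14260397  0.04763046] [-0.46932268  0.16947752  2.29870991] 5.3
[ 0.4594735  -0.14258169  0.04764038] [-0.57881442  0.77663702  2.59222241] 5.35
```

View pics/s3.png

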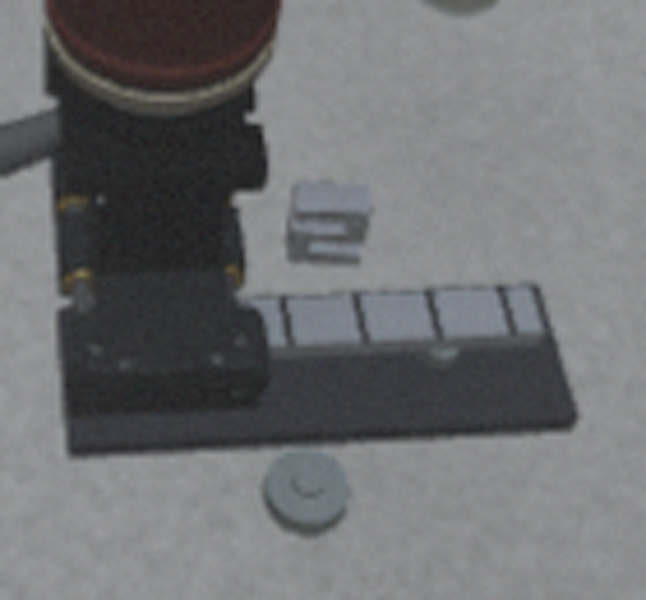

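The bar is pressed about 2.5 mm with roughly 2.4 N. I'll go to about 5 mm and start the slide.

```bash
python3 -m handwheel '[[-1,0,0,1,0,0,0],[-1,0,0,1,0,0,0],[-1,0,0,1,0,0,0],[-1,0,0,0,0,0,0],[-1,-2,0,0,0,0,0],[-1,-4,0,0,0,0,0],[-1,-5,0,0,0,0,0],[-1,-5,0,0,0,0,0]]'
python3 - <<'E'
from rig import *
s=sense();print(s["ee_pos"],s["force"],s["t"])
E
```

```text
t: 6.2
ee_pos: [0.4742, -0.1497, 0.0445]
tool_rot: [-3.141, -0.0, 2.695]
force: [-2.3, 1.3, 3.4]
gripper_width: 0.0003
[ 0.47416215 -0.14970043  0.04453308] [-2.34583309  1.30934309  3.38597872] 6.2
```

```bash
python3 -m handwheel '[[-1,-6,0,0,0,0,0],[-1,-6,0,0,0,0,0],[-1,-6,0,0,0,0,0],[-1,-6,0,0,0,0,0],[-1,-6,0,0,0,0,0],[-1,-6,0,0,0,0,0],[-1,-6,0,0,0,0,0],[-1,-6,0,0,0,0,0]]'
python3 - <<'E'
from rig import *
import cv2
s=sense();print(s["ee_pos"],s["force"],s["t"]);f=grab_frame("side")
im=f["image"][:,:,::-1][195:325,305:445];cv2.imwrite("pics/s4.png",cv2.resize(im,(646,600),interpolation=cv2.INTER_CUBIC))
E
```

```text
t: 7.0
ee_pos: [0.5176, -0.1705, 0.0446]
tool_rot: [-3.142, 0.0, 2.695]
force: [-3.7, 1.1, 3.5]
gripper_width: 0.0005
[ 0.51759977 -0.17046391  0.04457839] [-3.69840756  1.10277747  3.50664286] 7.0
```

View pics/s4.png

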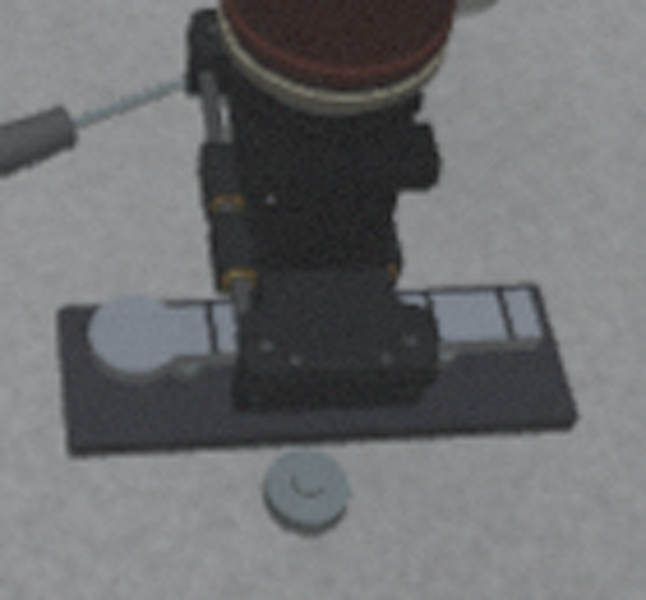

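The stand's corner at (575,415) hasn't moved, and the contact is steady. On with the slide.

```bash
python3 -m handwheel '[[-1,-6,0,0,0,0,0],[-1,-6,0,0,0,0,0],[-1,-6,0,0,0,0,0],[-1,-6,0,0,0,0,0],[-1,-6,0,0,0,0,0],[-1,-6,0,0,0,0,0],[-1,-6,0,0,0,0,0],[-1,-6,0,0,0,0,0]]'
python3 - <<'E'
from rig import *
s=sense();print(s["ee_pos"],s["force"],s["t"])
E
```

```text
t: 7.85
ee_pos: [0.5609, -0.1912, 0.0445]
tool_rot: [-3.142, -0.0, 2.695]
force: [-3.4, 0.9, 3.7]
gripper_width: 0.0006
[ 0.56086211 -0.1911751   0.04452788] [-3.42191336  0.86741604  3.68756099] 7.85
```

```bash
python3 -m handwheel '[[-1,-6,0,0,0,0,0],[-1,-6,0,0,0,0,0],[-1,-6,0,0,0,0,0],[-1,-6,0,0,0,0,0],[-1,-6,0,0,0,0,0],[-1,-6,0,0,0,0,0],[-1,-6,0,0,0,0,0],[-1,-6,0,0,0,0,0]]'
python3 - <<'E'
from rig import *
s=sense();print(s["ee_pos"],s["force"],s["t"])
E
```

```text
t: 8.65
ee_pos: [0.6042, -0.2119, 0.0446]
tool_rot: [-3.142, -0.0, 2.695]
force: [-3.2, 1.5, 3.1]
gripper_width: 0.0007
[ 0.60416931 -0.21187259  0.04455708] [-3.224067    1.53244778  3.13648377] 8.65
```

```bash
python3 -m handwheel '[[-1,-4,0,0,0,0,0],[-1,-3,0,0,0,0,0],[-1,-2,0,0,0,0,0],[-1,-1,0,0,0,0,0],[-1,0,0,0,0,0,0],[-1,0,0,0,0,0,0],[-1,0,0,0,0,0,0],[-1,0,0,0,0,0,0]]'
python3 - <<'E'
from rig import *
import cv2,numpy as np
s=sense();print(s["ee_pos"],s["force"],s["t"])
L=[]
for n in ("side","scene","wrist"):
    f=grab_frame(n);L.append(f["image"][:,:,::-1])
a=L[0][195:325,305:445];b=L[1][150:280,190:310]
cv2.imwrite("pics/e5.png",np.hstack([cv2.resize(a,(431,400),interpolation=2),cv2.resize(b,(369,400),interpolation=2)]));cv2.imwrite("pics/w5.png",L[2])
E
```

```text
t: 9.45
ee_pos: [0.6129, -0.2161, 0.0447]
tool_rot: [-3.142, 0.0, 2.695]
force: [-1.3, 0.5, 3.4]
gripper_width: 0.0004
[ 0.61285209 -0.21606536  0.04469342] [-1.33644423  0.51823015  3.39865352] 9.45
```

View pics/e5.png

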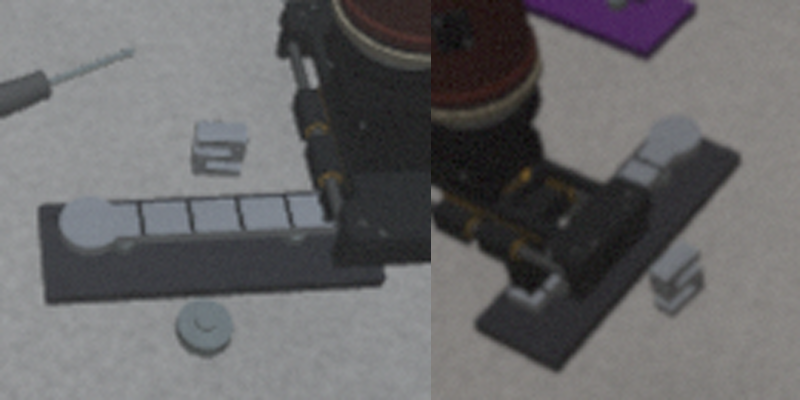

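View pics/w5.png

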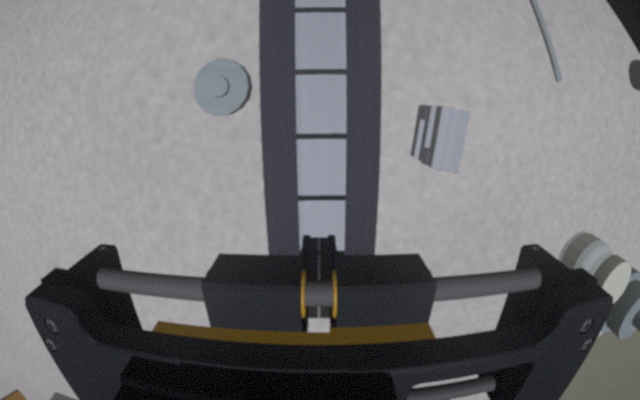

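The wrist view shows lines 1–4 at rows 10, 72, 135 and 198, and the fingertips beyond them at about (319,245), centred on the bar. I'll compute the distance from line 4 to the tip.

```bash
python3 - <<'E'
from rig import *
from h import *
f=grab_frame("wrist");E=f["extrinsics"];K=f["K"]
def fg(uv,z):
    d=np.array([uv[0]-K[0,2],uv[1]-K[1,2]]);r=np.hypot(*d);th=r/K[0,0];d=d/r*np.sin(th)
    c=np.array([d[0],-d[1],-np.cos(th)]);o=-E[:3,:3].T@E[:3,3];w=E[:3,:3].T@c;return o+w*(z-o[2])/w[2]
s=sense();u=np.array([np.cos(s["tool_rot"][2]),np.sin(s["tool_rot"][2])]);u=-u;n=np.array([-u[1],u[0]])
for r,c in((198,322.5),(135,321.5),(72,321)):
    p=fg((c,r),.045);d=s["ee_pos"][:2]-p[:2];print(p,"along",d@u,"lat",d@n)
print(s["force"])
E
```

```text
[ 0.58525493 -0.20024404  0.045     ] along 0.03174530624381465 lat -0.0023416247952364076
[ 0.55356164 -0.18574231  0.045     ] along 0.0665936437975984 lat -0.001742899739887321
[ 0.5233488  -0.17157076  0.045     ] along 0.09996401840631702 lat -0.0014853603081834612
[-1.99184781 -0.25557398  3.28670935]
```

```bash
python3 - <<'E'
from rig import *
sign_off();s=sense();print(s["t"],s["ee_pos"],s["force"])
E
```

```text
the job is handed in; nothing more can be done
the job is handed in; nothing more can be done
```

The traverse check is done and handed in; no verdict was reported. With the fingers shut, I came straight down on the round pad, pressed the bar down about 5.5 mm, and slid along the middle in one pass to line 5. The arm is still holding there.

- **Position:** the last wrist picture puts the tip about 32 mm past line 4 (34 mm would be exactly on line 5) and about 2 mm off the middle. It is therefore about 2–3 mm from line 5's centre, against the 14 mm allowed.
- **Pressure:** vertical force was 3.1–3.7 N at every reading during the slide and 3.3 N at the last one. Tip height stayed at 44.5–44.7 mm throughout, so I saw no sign of lifting off or of the bar reaching its stop.
- **Surroundings:** the stand, S cell and button cell look unmoved in the pictures. I did not measure the plate stand or the other bystanders again, but the arm did not come near them while low.
- **Disagreements:** the scene and side cameras differed by 2–3 mm on the pad position before the move. The wrist camera agreed with their average to about 0.5 mm.
- **Time:** about 9.7 s of the 35 s had passed at hand-in.

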